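# Index the rotary bur stand to the wheel bur

### The arm

A 7-joint arm with a two-finger parallel gripper is mounted at the origin on the work surface. World frame = base frame: x ahead of the robot, y to its left, z up, the work surface at z = 0. Lengths are in mm, angles in rad, forces in N, time in s.
With the tool pointing down it reaches from about 425 to 800 mm from the base axis. Payload 8.3 kg.
Tool frame: the origin (TCP) lies between the finger pads; the fingertips stand 17 mm ahead of it and the grasp point (between the pads) lies 2 mm behind it (env.tcp_to_tips is the distance from the TCP to the fingertips, in mm); z points along the fingers, y is the line along which they close (so a half turn about z gives the same grasp; the last joint's range is limited). The gripper opens to 85 mm and grips with 20 to 120 N. Pads are 22 mm wide; open, the fingers measure 114 mm over their backs; the gripper's body (76 mm by 85 mm) begins 54 mm behind the grasp point. The pads swing forward as they close: fully open they stand 13 mm farther back than shut.
Start: joints at [-0.063, 0.383, 0.016, 1.37, -0.006, 1.388, -0.046], TCP at [624.983, 0.046, 248.279] pointing down, gripper open.
Joint ranges: [-2.95, 2.95], [-0.25, 2.06], [-1.52, 1.56], [0.18, 2.33], [-1.44, 4.58], [0.02, 2.06], [-3.01, 3.01]. Speed limits (rad/s): [2.39, 2.39, 3.01, 3.01, 3.14, 3.14, 3.14].

### API

Orientations are given as a rotation vector (axis times angle).
In Python, from plant import env, claw, kin, eyes, job_done gives the robot as it stands. The module is installed in compiled form; this text tells all that it offers. Calls block until the motion is done:
- env.movep(position, orientation): joint-space move of the TCP to a pose.
- env.line_to(position, max_speed=150, rot=None): straight line of the TCP; rot=None keeps the orientation; max_speed is the mean speed in mm/s.
- env.movej(angles): joint-space move.
- claw.open_gripper() and claw.close(): open the fingers fully, or close them until they stop; the grip force is fixed at half the most.
- env.hold(seconds).
- kin.inverse_kinematics(position, orientation): joint angles nearest the present ones, or None.
- env.state(): the state.
- eyes.read_camera(name): name is "scene" or "side" or "wrist"; returns a dict with "pixels" (420x560x3 uint8, red, green, blue), "camera_matrix" (3x3 intrinsics, pixels), "k1" (the pictures are not rectified: a ray, as slopes to the right and down, at radius r is drawn at 1 + k1 r^2 times it, then the intrinsics apply), "R" (3x3) and "t" (3): a world point X has camera coordinates R X + t. Camera axes: x right, y down, z forward; pixel columns grow to the right and rows downward; lengths in mm; the calibration is good to about 2 mm. A picture is of the moment at which its call begins. There is no depth.
A pose or a line that the arm cannot do raises env.MotionError and nothing moves.
- job_done(): hands the job in; it is judged then, once.
The state is a dict: "time": time; "joint_pos": joint angles; "joint_velocities": joint speeds; "joint_efforts": joint torques, N m; "tcp_pos": TCP position; "ee_rot": TCP orientation; "force": force on the tool from outside, world axes, zero at the start; "wrist_torque": the same for the moment, N m; "width": opening from 0.0 (shut) to 1.0 (fully open); "gripper_force": force on a finger pad.
Only numpy, scipy, OpenCV 4.12 (cv2) and the standard library are available. Lean on these libraries where they do the work, as an engineer would, in place of code of your own. Each camera call takes 0.05 s, during which the arm holds its last target. There are 200 camera calls.

### The job

Turn the round bur stand clockwise by its finger post, click by click, until the fifth bur counted from the post, the wheel-shaped one, has clicked home at the pointer. Then let go of the post, and leave the brown bottle beside the stand standing where it is.

Things in the scene. Friction and masses are not known exactly. Their poses are not given: they have to be found in the camera images.
- bur_stand: Fixed white round housing, 164 mm across, 34 mm high; origin on the turret's upright axis at table height. Dark diamond pointer 89 mm from the axis towards the housing's -x, 40 mm up. On it turns a black disc, 144 mm across, top face 44 mm up, with 12 stations: the finger post is station 0; counterclockwise from above, 1 to 11 are upright steel burs 60 mm from the axis, tops at most 68 mm up.
- turret (a joint): Disc angle, rad, growing clockwise from above: 0 = finger post at the pointer, n x 0.5236 (30 deg) = bur n there; 2.618 = bur 5, the only wheel-shaped one (flat, 22 mm across). Starts 1 to 4 clicks short, snapping to its nearest click in the first half second. A sprung ball pulls it home from 0.4 click off; leaving a click takes 0.15 N m (4 N at the post). Stops at -0.15 and 5.9.
- finger_post (a point): Top of the upright round steel finger post by which the disc is turned: 14 mm in diameter, rising 50 mm from the disc's face, its top 94 mm above the table, 40 mm from the turret's axis on the spoke of station 0, one piece with the disc. The point lies on the post's axis.
- bottle: Small round brown glass bottle with a black cap and paper label, 44 mm across, 85 mm high, loose, beside the stand about 155 mm from its axis. Origin at the centre of its underside, z up.
There are look-alikes about, which are no part of the job. Several things have the shape of the bur_stand; the one meant has the colours described above. Several things look just like the bottle: the one meant starts nearest to the robot's base.

How it is judged (in metres and radians):
At the end, for the whole second after the job is handed in: The turret rests, released, with the wheel-shaped bur (station 5) at the pointer within 10 degrees, and the bottle stands upright (value of joint turret between 2.443 and 2.793 rad and velocity of joint turret between -0.05 and 0.05 rad/s and angle between bottle's own z axis and vertical below 0.2 rad); the robot touches nothing.
It fails at once if the brown bottle is shifted by more than 20 mm or tipped by more than 0.35 rad (distance of bottle from where it was at the start of the episode above 0.02 m or angle between bottle's own z axis and vertical above 0.35 rad).
It also fails if it takes over 32 s, if anything falls off the work surface, if the arm or the gripper's body presses on something with over 40 N, if the wrist force passes 120 N, or if a joint passes its speed limit or range.

## Working session

There is one attempt and no reset: what is moved stays moved. The work goes in short steps, each a Python script; the robot and the scene stay as the last script left them, time stands still between calls to the robot, and variables do not carry over. Pictures are saved under pics/ and viewed, at most 10 in all, crops included, and the job is handed in when it is done.

```bash
mkdir -p pics; cat > h.py <<'E'
import numpy as np, cv2
from plant import env, claw, kin, eyes, job_done
def shot(n,f=None):
    c=eyes.read_camera(n)
    np.savez(f'pics/{f or n}.npz',**{k:np.array(v) for k,v in c.items()})
    cv2.imwrite(f'pics/{f or n}.png',np.array(c['pixels'])[:,:,::-1]); return c
def load(f): return dict(np.load(f'pics/{f}.npz'))
def ray(c,px):
    K=np.array(c['camera_matrix']);k=float(c['k1'])
    d=np.array([(px[0]-K[0,2])/K[0,0],(px[1]-K[1,2])/K[1,1]]);u=d.copy()
    for _ in range(30): u=d/(1+k*(u@u))
    R=np.array(c['R']);return -R.T@np.array(c['t']), R.T@np.array([u[0],u[1],1])
def atz(c,px,z):
    o,d=ray(c,px); return o+d*(z-o[2])/d[2]
def proj(c,X):
    p=np.array(c['R'])@np.array(X,float)+np.array(c['t']);u=p[:2]/p[2];u=u*(1+float(c['k1'])*(u@u))
    K=np.array(c['camera_matrix']);return np.array([K[0,0]*u[0]+K[0,2],K[1,1]*u[1]+K[1,2]])
E
python3 - <<'E'
from h import *
env.hold(0.6)
a=shot('scene','scene0');b=shot('side','side0')
print(env.state()['time'],env.state()['ee_rot'])
E
```

```text
0.7 [-2.22137637e+00 -2.22146712e+00 -2.79717606e-05]
```

View pics/scene0.png

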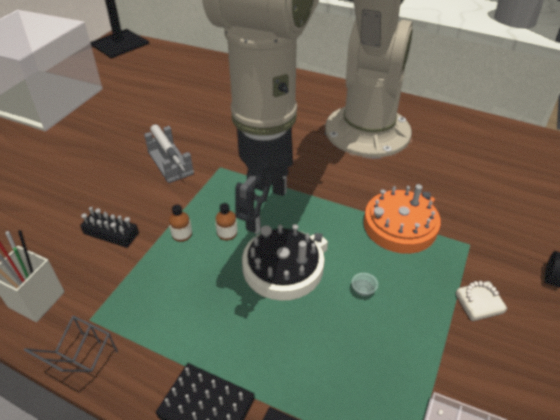

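View pics/side0.png

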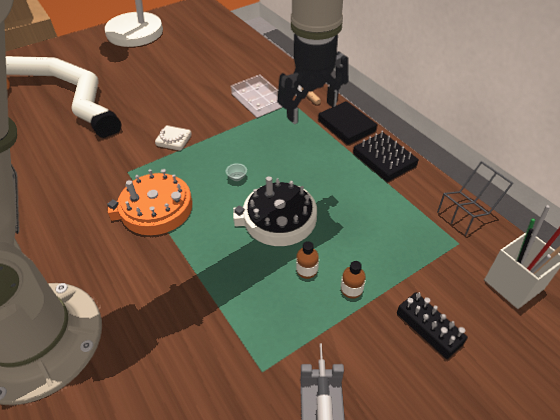

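White stand at scene (284,262) and side (280,210); the orange stand at scene (403,218) and side (155,200) is the look-alike. There are two bottles: scene (227,222)/side (308,260) and scene (180,222)/side (353,280). Next I'll check these in one close crop.

```bash
python3 - <<'E'
from h import *
a=cv2.imread('pics/scene0.png')[195:305,210:340];b=cv2.imread('pics/side0.png')[165:285,225:330]
a=cv2.resize(a,None,fx=3,fy=3,interpolation=2);b=cv2.resize(b,None,fx=3.6,fy=3.6,interpolation=2)
o=np.zeros((440,790,3),np.uint8);o[:330,:390]=a;o[:432,400:778]=b;cv2.imwrite('pics/crop0.png',o)
s,d=load('scene0'),load('side0')
for n,p,q,z in [('hub',(284,253),(280,204),46),('post',(302,243),(269,181),94),('botcap',(225,208),(308,247),85),('bot2cap',(177,210),(355,267),85)]:
    print(n,atz(s,p,z),atz(d,q,z))
print('orange',atz(s,(403,212),46))
print(d['t'],-s['R'].T@s['t'],-d['R'].T@d['t'])
E
```

```text
hub [535.04169828  -7.58910104  46.        ] [537.82016518 -12.26949705  46.        ]
post [535.82936002  29.68040254  94.        ] [531.86425977  19.79374148  94.        ]
botcap [ 506.51187953 -153.9522133    85.        ] [ 499.43795847 -165.89315746   85.        ]
bot2cap [ 553.31238478 -240.70034166   85.        ] [ 543.26662864 -252.73938904   85.        ]
orange [321.85733071 176.88903192  46.        ]
[-451.71419743  234.31061426  888.00615126] [1111.93363484  250.55388946  782.20276768] [ 151.67034768 -603.19495941  812.80628157]
```

View pics/crop0.png

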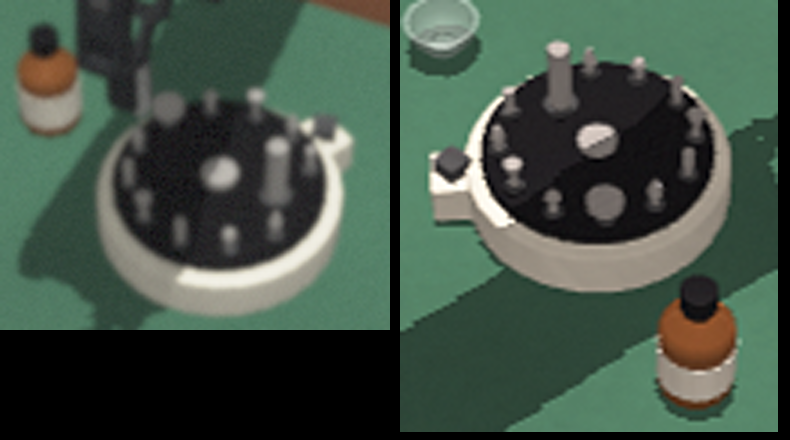

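The crop confirms it: white housing with black disc, dark pointer at scene (318,237), post top (302,243), wheel bur (266,231), and the near bottle at (225,208). Now I'll triangulate.

```bash
cat >> h.py <<'E'
def tri(c,p,d,q):
    o1,a=ray(c,p);o2,b=ray(d,q);a/=np.linalg.norm(a);b/=np.linalg.norm(b)
    t=np.linalg.lstsq(np.c_[a,-b],o2-o1,rcond=None)[0];x,y=o1+t[0]*a,o2+t[1]*b
    return (x+y)/2,np.linalg.norm(x-y)
E
python3 - <<'E'
from h import *
s,d=load('scene0'),load('side0')
P={}
for n,p,q in [('hub',(283.3,252.7),(280,203.9)),('post',(302.3,243.3),(268.9,178.3)),('ptr',(318.3,237.3),(239.7,209.4)),('wheel',(266,230.7),(281.9,222)),('cap',(224.3,207.5),(308.3,244))]:
    P[n],e=tri(s,p,d,q);print(n,P[n].round(1),round(e,1))
h=P['hub']
for n in P: v=P[n]-h;print(n,np.hypot(*v[:2]).round(1),np.degrees(np.arctan2(v[1],v[0])).round(1))
# housing outline check: white mask centroid in both vs model
for r in np.arange(0,1): pass
E
```

```text
hub [536.8 -10.4  46.3] 4.0
post [536.3  29.3  92.7] 2.6
ptr [460.2  34.4  36.1] 3.5
wheel [506.1 -63.2  56.5] 3.9
cap [ 504.7 -158.1   82.7] 2.2
hub 0.0 0.0
post 39.6 90.7
ptr 88.7 149.7
wheel 61.1 -120.2
cap 151.1 -102.3
```

```bash
cat >> h.py <<'E'
from scipy.spatial.transform import Rotation as Ro
H=np.array([536.8,-10.5]); R0=Ro.from_rotvec([-np.pi/2**.5,-np.pi/2**.5,0])
def pose(deg,z,r=40):
    a=np.radians(deg);p=H+r*np.array([np.cos(a),np.sin(a)])
    return [*p,z],(Ro.from_rotvec([0,0,a-np.pi/2])*R0).as_rotvec()
E
python3 - <<'E'
from h import *
def st():
    s=env.state();print(round(s['time'],2),np.round(s['tcp_pos'],1),np.round(s['force'],1),round(s['width'],3),np.round(s['gripper_force'],1))
print(env.tcp_to_tips)
for d in range(90,-1,-15): assert kin.inverse_kinematics(*pose(d,92)) is not None
p,r=pose(90.4,125);env.movep(p,r);st()
p,r=pose(90.4,92);env.line_to(p,100);print(env.tcp_to_tips);st()
claw.close();st();shot('side','side1');s=shot('scene','scene1')
a=cv2.imread('pics/scene1.png')[170:320,200:350];b=cv2.imread('pics/side1.png')[130:270,210:350]
cv2.imwrite('pics/c1.png',np.hstack([cv2.resize(a,(395,395)),cv2.resize(b,(395,395))]))
E
```

```text
17.0
1.37 [538.   29.3 126.4] [ 0.5 -0.8  0.2] 0.997 0.0
17.0
1.85 [537.3  29.3  92.5] [-0.1  0.2  0.2] 0.996 0.0
2.52 [536.6  29.5  92.3] [-2.   0.8  4.2] 0.133 58.5
```

View pics/c1.png

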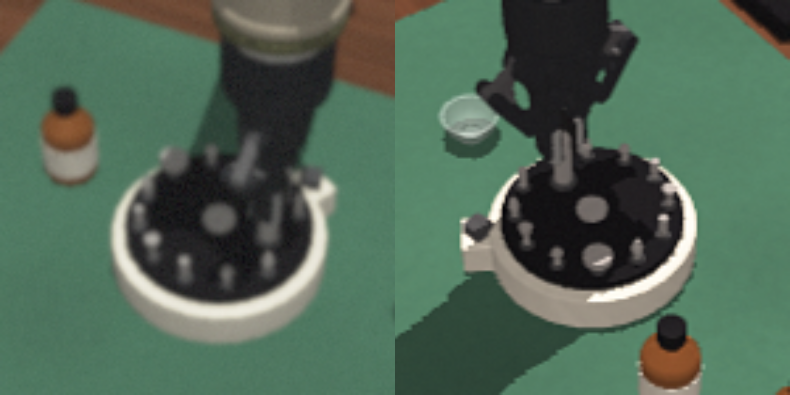

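```bash
python3 - <<'E'
from h import *
s,d=load('scene1'),load('side1')
for X in [(536.5,29.5,94),(536.5,29.5,75),(536.5,29.5,44),(550,29.5,75),(523,29.5,75),(536.5,29.5,145)]:
    p=(proj(s,X)-[200,170])*395/150;q=(proj(d,X)-[210,130])*395/140+[395,0];print(X,p.round(),q.round())
a=cv2.imread('pics/scene1.png')[205:275,260:340];b=cv2.imread('pics/side1.png')[145:215,240:310]
cv2.imwrite('pics/c2.png',np.hstack([cv2.resize(a,(440,385),interpolation=2),cv2.resize(b,(350,385),interpolation=2)]))
E
```

```text
(536.5, 29.5, 94) [268. 193.] [560. 134.]
(536.5, 29.5, 75) [267. 210.] [560. 152.]
(536.5, 29.5, 44) [266. 238.] [562. 179.]
(550, 29.5, 75) [260. 223.] [575. 145.]
(523, 29.5, 75) [274. 198.] [546. 159.]
(536.5, 29.5, 145) [270. 143.] [557.  84.]
```

View pics/c2.png

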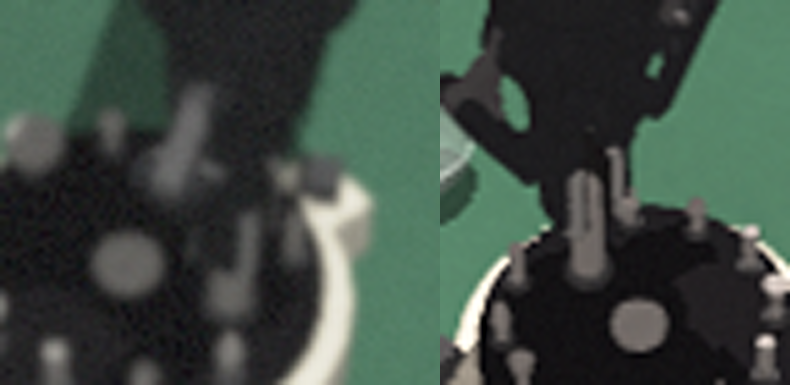

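The post's base is at scene (302,258), with its shaft between the black fingers in both views. The width and 58 N pad force also fit a grip, so I'll turn.

```bash
python3 - <<'E'
from h import *
def st(m=''):
    s=env.state();print(m,round(s['time'],2),np.round(s['tcp_pos'],1),np.round(s['force'],1),round(s['width'],3),np.round(s['gripper_force'],1))
    return s
for a in list(range(80,-1,-10)):
    p,r=pose(a,92);env.line_to(p,25,r);s=st(a)
    if np.linalg.norm(s['force'])>50: print('stop');break
env.hold(.2);st('end')
shot('side','side2');shot('scene','scene2')
a=cv2.imread('pics/scene2.png')[170:320,200:350];b=cv2.imread('pics/side2.png')[130:270,210:350]
cv2.imwrite('pics/c3.png',np.hstack([cv2.resize(a,(395,395)),cv2.resize(b,(395,395))]))
E
```

```text
80 3.07 [544.   28.9  92.3] [-1.2  0.3  5.8] 0.134 58.6
70 3.49 [550.9  27.   92.4] [1.  0.6 4.8] 0.132 58.6
60 3.92 [556.8  24.2  92.3] [-1.4 -0.9  5.4] 0.137 58.9
50 4.34 [562.6  20.1  92.3] [-0.9 -0.8  6. ] 0.135 58.8
40 4.77 [567.8  15.   92.3] [-0.1 -1.7  5.6] 0.137 58.8
30 5.19 [571.6   9.6  92.4] [-0.9 -0.4  6.3] 0.133 58.9
20 5.62 [574.6   3.2  92.4] [-1.2 -0.   5.7] 0.134 58.9
10 6.04 [576.5  -3.9  92.4] [ 0.4 -1.3  5.7] 0.13 58.8
0 6.47 [577.1 -10.5  92.4] [ 0.9 -0.8  5.1] 0.134 58.9
end 6.67 [577.1 -10.5  92.4] [-0.   0.2  4.4] 0.133 58.9
```

View pics/c3.png

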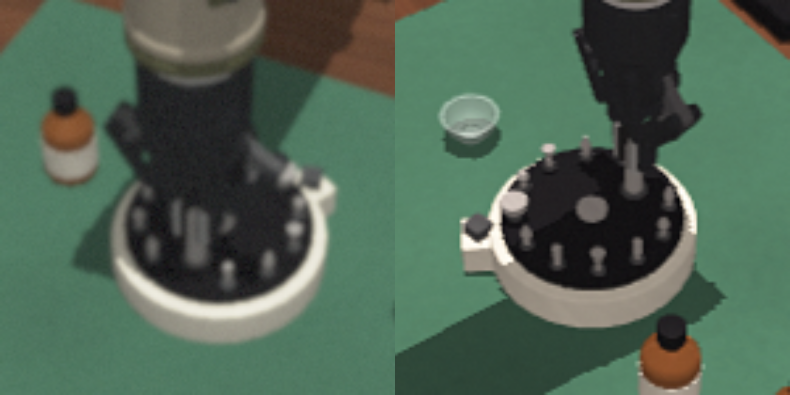

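Wheel bur is next to the pointer at side crop (515,203). I'll release, retreat and verify.

```bash
python3 - <<'E'
from h import *
claw.open_gripper();env.hold(.2)
p,r=pose(0,200);env.line_to(p,120);env.movej([-0.5+0.9,*np.array(env.state()['joint_pos'])[1:]]) ;env.hold(.5)
s=env.state();print(s['time'],s['force'].round(1) if hasattr(s['force'],'round') else s['force'],s['tcp_pos'])
d=shot('side','side3');c=shot('scene','scene3')
for n,X in [('post0',(*(H+[40,0]),94)),('wheel@ptr',(*(H+60*np.array([np.cos(np.radians(149.7)),np.sin(np.radians(149.7))])),57)),('cap',(504.7,-158.1,83))]:
    print(n,((proj(c,X)-[200,170])*395/150).round(),((proj(d,X)-[210,130])*395/140+[395,0]).round())
a=cv2.imread('pics/scene3.png')[170:320,200:350];b=cv2.imread('pics/side3.png')[130:270,210:350]
cv2.imwrite('pics/c4.png',np.hstack([cv2.resize(a,(395,395)),cv2.resize(b,(395,395))]))
E
```

```text
10.6583 [0.3 0.7 0.4] [ 441.69878904 -370.30624268  199.0510121 ]
post0 [193. 214.] [633. 143.]
wheel@ptr [281. 175.] [512. 203.]
cap [63. 99.] [671. 321.]
```

View pics/c4.png

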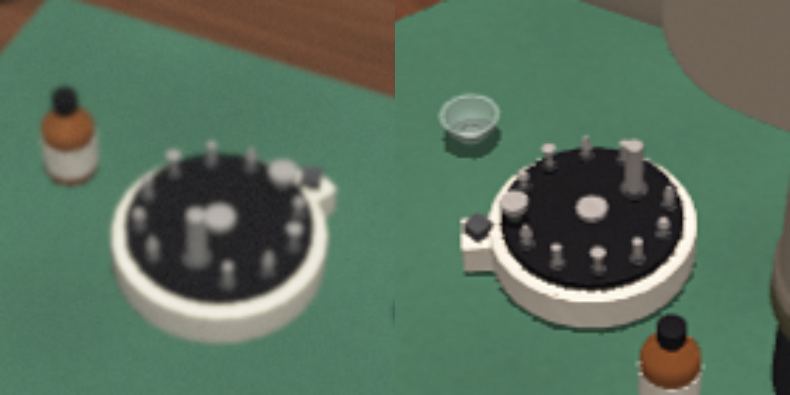

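The wheel bur is at the pointer in both views (scene crop (284,171), predicted (281,175)). The bottle hasn't moved and the arm is clear.

```bash
python3 -c "
from h import *
print(job_done())"
```

```text
the job is handed in; nothing more can be done
None
```

I turned the white stand three clicks clockwise by its post and let go. The last pictures show the wheel-shaped fifth bur at the pointer, the brown bottle standing where it was and the arm clear. I handed the job in shortly after 10.7 s; no verdict came back.

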